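# Draw out the slotted tray with the shelf hook and restock it

### The arm

A 6-joint arm with a two-finger parallel gripper is mounted at the origin on the work surface. World frame = base frame: x ahead of the robot, y to its left, z up, the work surface at z = 0. Lengths are in m, angles in rad, forces in N, time in s.
With the tool pointing down it reaches from about 0.35 to 0.925 m from the base axis. Payload 6.4 kg.
Tool frame: the origin (TCP) lies at the very end of the fingers, on their centre line; the grasp point (between the pads) lies 19 mm behind it (r.grasp_offset is the distance from the TCP to the grasp point, in m); z points along the fingers, y is the direction in which the jaws open and shut (so a half turn about z gives the same grasp; the last joint's range is limited). The gripper opens to 85 mm and grips with 20 to 120 N. Pads are 22 mm wide; open, the fingers measure 114 mm over their backs; the gripper's body (76 mm by 85 mm) begins 54 mm behind the grasp point. The pads swing forward as they close: fully open they stand 13 mm farther back than shut.
Start: joints at [-1.333, 0.245, 1.558, -0, 1.339, -0.174], TCP at [0.26, -0.596, 0.231] pointing down, gripper open.
Joint ranges: [-3.13, 3.13], [-1.02, 2.26], [0.13, 2.54], [-0.95, 4.09], [0.21, 2.88], [-2.74, 2.74]. Speed limits (rad/s): [2.57, 2.57, 3.14, 3.14, 3.14, 3.14].

### API

Orientations are given as a unit quaternion [w, x, y, z].
In Python, from station import r, grab_frame, camera_params, order gives the robot as it stands.
- The arm moves only by the shell command python3 -m crank 'ROWS'. ROWS is JSON, a list of rows, each a list of 5 numbers: the opening, from -1 (shut) to 1 (fully open), so that 0 is half open, then the shift along the world's x, y, z in mm, then the turn about the world's z in degrees. In form: [[gripper, tx, ty, tz, roll], ...]. A call has exactly 8 rows; each row shifts and turns the commanded pose from where the row before left it; what a row does not reach is not made up. A row lasts 1/12 s, in which the tool goes at most 41.7 mm and 7.16 degrees, less where a joint would pass 70% of its speed; a pose out of reach is approached as far as the arm can. A call is refused whole if a number of a shift passes 41.7 or a number of a turn 7.16, either way. A call with a gripper value outside its range is refused whole. The fingers move at their own pace and stop on an object; the grip force is fixed at half the most. Time passes only in rows, so rows that do not move let the fingers close, or fill a call up. It gives the time, the measured TCP pose, the force and the opening at its end, in the units of the state.
- r.observe(): the state, without advancing time (a new reading comes with each control period).
- grab_frame(name): name is "scene" or "top"; returns (picture, depth): 384x512x3 uint8, red, green, blue; 384x512 float32, m along the optical axis (not along the pixel's ray), 0 where there is no reading.
- camera_params(name): a dict with "fov_y" (degrees; the focal length in pixels is half the picture's height over the tangent of half this angle, whatever the lens; pixels are square), "cx", "cy" (the principal point, pixels), "k1" (the pictures are not rectified: a ray, as slopes to the right and down, at radius r is drawn at 1 + k1 r^2 times it, then the intrinsics apply), "xyz" and "rotation" of the camera in the world. Camera axes: x right, y down, z forward; pixel columns grow to the right and rows downward; lengths in m; the calibration is good to about 2 mm. A picture is of the moment at which its call begins. camera_params takes no time and is no camera call.
- order.sign_off(): hands the job in, once; it reports no verdict.
The state is a dict: "time": time; "joint_pos": joint angles; "qvel": joint speeds; "effort": joint torques, N m; "ee_pos": TCP position; "orientation": TCP orientation; "force": force on the tool from outside, world axes, zero at the start; "wrist_torque": the same for the moment, N m; "finger_gap": finger opening in m.
Only numpy, scipy, OpenCV 4.12 (cv2) and the standard library are available. Lean on these libraries where they do the work, as an engineer would, in place of code of your own. Each camera call takes 0.05 s, during which the arm holds its last target.

### The job

Using the red-handled shelf hook, catch the white pull bar of the green slotted tray and draw the tray out until all of it is clear of the wire shelf's front edge; do not touch the tray with the gripper while it is under the shelf. Lay the hook flat on the counter and stand the loose yellow carton on edge in one of the tray's two empty slots, setting it down on the tray floor rather than dropping it. Leave the blue carton, the can and the jar where they are, and the yellow carton already in the tray standing in its slot.

Things in the scene. Friction and masses are not known exactly. Their poses are not given: they have to be found in the camera images.
- shelf: Fixed chrome wire riser shelf. Origin: middle of its front edge, at counter height; +x into the shelf (away from the robot), +y along the edge to the left. See-through wire deck, bars 54 mm apart: x 0 to 320, y -270 to 270 mm, underside 201, top 209 mm above the counter; 18 mm posts, 225 mm tall, at the corners; no floor of its own; open in front. May be turned a few degrees.
- tray: Loose green tray, about 0.35 kg, on the counter, at first under the shelf. Origin: centre of underside; pull bar (front) at -x, y left, z up. 100 (x) by 144 mm (y), walls 65 high, 5 thick, floor 5 mm thick. 4 mm dividers make three slots centred at y = -46, 0, +46 mm, each 42 mm wide (y), 90 long (x), as deep as the walls. The -46 slot holds a yellow carton, the others are empty.
- pull_bar (a point): Middle of the tray's white vertical pull bar, 10 mm thick, at x -84, y 0, z 35 mm in the tray frame, joined to the middle of the front wall by 10 mm arms at heights 10 and 60 mm. The opening behind the bar, open to both sides, is 29 mm deep (x, bar to wall) and 40 mm high (15 to 55 mm above the counter). Axes as the tray's.
- hook_tool: Shelf hook lying flat on the counter, 0.15 kg. Origin: underside, below the middle of the red handle (x -55 to 55 mm, 22 wide in y, 30 high). From it an orange bar 12 mm wide, 10 high (z 0 to 10) runs along +x to x = 145, where a prong (x 133 to 145, z 0 to 10) turns off square to +y, ending at y = 45 mm. It balances about 21 mm ahead of the origin.
- hook_prong (a point): Middle of the hook's prong, at x = 139, y = 25, z = 5 mm in the hook tool's frame; axes as the tool's.
- yellow_carton: Loose yellow flat food carton with an orange disc on its broad faces, standing upright on the counter to the robot's left: 85 mm wide (x), 30 mm thick (y), 150 mm tall (z), 0.2 kg. Origin: centre of its underside. It may have changed places with the blue carton.
- stocked_carton: Another yellow carton of the same size, loose, already standing in the tray's y = -46 mm slot. Origin: centre of its underside.
- blue_carton: Blue carton of the same size standing upright on the counter to the robot's left, to be left alone. Origin: centre of its underside.
- can: Food can with a red label, 68 mm across and 100 mm tall, on the right, to be left alone. Origin: centre of its underside.
- jar: Amber jar, 68 mm across and 120 mm tall, on the far left, to be left alone. Origin: centre of its underside.

How it is judged:
By the outcome, as a careful person would: the job done as asked, in the order asked, and still so for the second after the job is handed in, with the robot touching nothing.
It also fails if it takes over 72 s, if anything falls off the work surface, if the arm or the gripper's body presses on something with over 40 N, if the wrist force passes 120 N, or if a joint passes its speed limit or range.

## Working session

There is one attempt and no reset: what is moved stays moved. The work goes in short steps, Python scripts to look and compute and a shell command to move; the robot and the scene stay as the last step left them, time stands still between calls to the robot, and variables do not carry over. Pictures are saved under pics/ and viewed, and the job is handed in when it is done.

```bash
ls; mkdir -p pics; cat > h.py <<'E'
import numpy as np, cv2
from station import r, grab_frame, camera_params, order
def save(n,im): cv2.imwrite('pics/'+n+'.png', cv2.cvtColor(im,cv2.COLOR_RGB2BGR))
E
python3 - <<'E'
from h import *
for n in ('scene','top'):
    im,d=grab_frame(n); save(n+'0',im); np.savez('/tmp/'+n+'0.npz',im=im,d=d)
    print(camera_params(n))
print(r.observe()); print(r.grasp_offset)
E
```

```text
pics
{'fov_y': 43.06339654654782, 'cx': 251.11646325137838, 'cy': 197.06847962456578, 'k1': -0.05115887830174457, 'xyz': array([ 1.1427762 , -0.39483275,  1.10658345]), 'rotation': array([-0.25415411,  0.86036409,  0.4226923 , -0.12849333])}
{'fov_y': 46.14273277228709, 'cx': 259.1903906554661, 'cy': 194.8930072799857, 'k1': 0.06314875821741192, 'xyz': array([0.37271965, 0.04040117, 1.23402149]), 'rotation': array([-0.07057932,  0.71111826, -0.69623451,  0.06772656])}
{'time': 0.1, 'joint_pos': array([-1.33311419e+00,  2.45771864e-01,  1.55890768e+00,  2.80755529e-05,
        1.33870844e+00, -1.74117794e-01]), 'qvel': array([-0.00011642, -0.00104833, -0.00419108, -0.00119968, -0.00014627,
        0.00063983]), 'effort': array([ 4.84902866e-04, -4.30673003e+01, -3.27128506e+01, -1.52975708e-04,
        2.84962225e-03,  7.30656602e-07]), 'ee_pos': array([ 0.26004817, -0.59515811,  0.23026448]), 'orientation': array([-8.97648343e-04,  9.78877653e-01,  2.04444944e-01, -1.48734270e-05]), 'force': array([-0.07753761, -0.0829616 , -0.06230115]), 'wrist_torque': array([0.02079652, 0.00677188, 0.01941771]), 'finger_gap': 0.085710385257333}
0.0187
```

View pics/scene0.png

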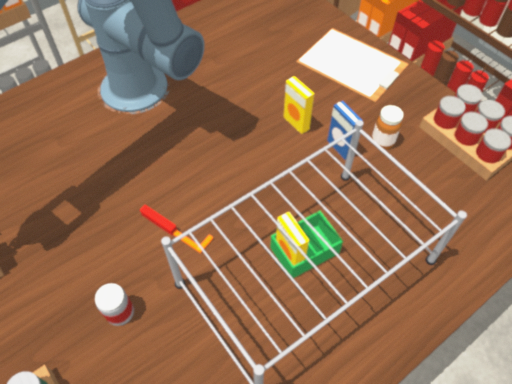

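View pics/top0.png

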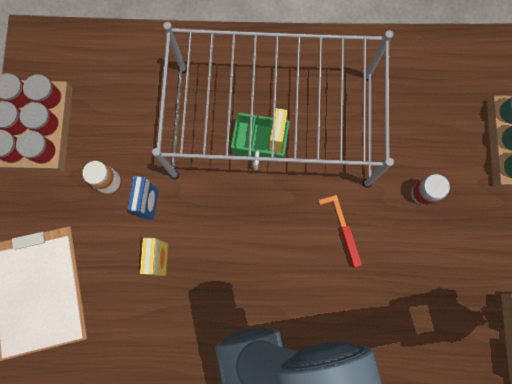

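The scene view shows the hook at (160,218)–(210,240), the tray under the deck at (305,243) and the loose yellow carton at (298,105). The top view shows the red handle at (351,246), the prong at (328,200), the pull bar at (256,160), the yellow carton at (154,256) and the blue carton at (143,197).

```bash
cat >> h.py <<'E'
from scipy.spatial.transform import Rotation as R
def cam(n):
    p=camera_params(n); f=192/np.tan(np.radians(p['fov_y']/2)); q=p['rotation']
    return p,f,R.from_quat([q[1],q[2],q[3],q[0]]).as_matrix()
def rays(n,uv):
    p,f,M=cam(n); uv=np.atleast_2d(np.asarray(uv,float))
    K=np.array([[f,0,p['cx']],[0,f,p['cy']],[0,0,1]])
    s=cv2.undistortPoints(uv[:,None],K,np.array([p['k1'],0,0,0.]))[:,0]
    return p['xyz'],np.c_[s,np.ones(len(s))]@M.T
def plane(n,uv,z):
    o,d=rays(n,uv); return o+d*((z-o[2])/d[:,2])[:,None]
def cloud(n,dep):
    v,u=np.mgrid[0:384,0:512]; o,d=rays(n,np.c_[u.ravel(),v.ravel()])
    return (o+d*dep.reshape(-1,1)).reshape(384,512,3)
def proj(n,P):
    p,f,M=cam(n); c=(np.atleast_2d(P)-p['xyz'])@M; s=c[:,:2]/c[:,2:]; k=1+p['k1']*(s**2).sum(1,keepdims=True)
    return s*k*f+[p['cx'],p['cy']]
def hsv(im): return cv2.cvtColor(im,cv2.COLOR_RGB2HSV)
def mask(im,lo,hi,box=None):
    m=cv2.inRange(hsv(im),np.array(lo),np.array(hi))
    if box:
        b=np.zeros_like(m); x0,y0,x1,y1=box; b[y0:y1,x0:x1]=255; m&=b
    return m>0
E
python3 - <<'E'
from h import *
t=np.load('/tmp/top0.npz'); im,d=t['im'],t['d']; C=cloud('top',d)
def stat(name,m,zlo,zhi):
    P=C[m&(C[...,2]>zlo)&(C[...,2]<zhi)&(d>0)]
    rc=cv2.minAreaRect((P[:,:2]*1000).astype(np.float32))
    print(name,len(P),P.mean(0).round(4),'z',np.percentile(P[:,2],[2,50,98]).round(4),'rect',np.round(rc[0]),np.round(rc[1]),round(rc[2],1))
    return P
box=(310,180,370,275)
stat('red',mask(im,(0,150,80),(6,255,255),box),.022,.04)
stat('or',mask(im,(8,150,80),(20,255,255),box),.004,.02)
stat('green',mask(im,(45,100,40),(85,255,255)),.055,.075)
stat('yel',mask(im,(0,0,0),(255,255,255),(130,225,175,285)),.145,.16)
stat('blue',mask(im,(0,0,0),(255,255,255),(120,170,165,225)),.145,.16)
stat('stock',mask(im,(0,0,0),(255,255,255),(265,100,295,160)),.145,.17)
stat('bar',mask(im,(0,0,0),(255,255,255),(246,150,268,175)),.045,.075)
stat('can',mask(im,(0,0,0),(255,255,255),(400,160,460,215)),.09,.11)
stat('jar',mask(im,(0,0,0),(255,255,255),(75,150,125,200)),.11,.13)
# posts tops
for uv in [(157,153),(390,162),(168,26),(389,35)]: print(uv,plane('top',uv,.225)[0].round(3), C[uv[1],uv[0]].round(3))
# crops
c=im[100:285,230:380]; save('crop0',cv2.resize(c,None,fx=3.2,fy=3.2,interpolation=cv2.INTER_CUBIC))
# hook mask pixels
m=mask(im,(8,150,80),(20,255,255),box); P=plane('top',np.argwhere(m)[:,::-1],.01); print(P[:,:2].min(0),P[:,:2].max(0),cv2.minAreaRect((P[:,:2]*1000).astype(np.float32)))
m=mask(im,(0,150,80),(6,255,255),box); P=plane('top',np.argwhere(m)[:,::-1],.03); print(cv2.minAreaRect((P[:,:2]*1000).astype(np.float32)))
E
```

```text
red 366 [ 0.478  -0.1992  0.0293] z [0.0232 0.0294 0.0341] rect [ 479. -199.] [112.  23.] 16.5
or 222 [ 0.5847 -0.1605  0.01  ] z [0.0052 0.01   0.0159] rect [ 526. -183.] [201.  51.] 26.6
green 450 [ 0.772  -0.0084  0.0639] z [0.056  0.0642 0.07  ] rect [ 797. -251.] [742. 195.] 86.0
yel 455 [0.4348 0.3097 0.1499] z [0.1459 0.1498 0.1542] rect [436. 310.] [83. 31.] 0.0
blue 428 [0.5865 0.3477 0.15  ] z [0.1458 0.1501 0.1545] rect [587. 348.] [30. 85.] 84.6
stock 362 [0.7675 0.0011 0.1548] z [0.1476 0.1551 0.1586] rect [769.   2.] [31. 86.] 81.6
bar 104 [0.7164 0.0543 0.0606] z [0.0459 0.0629 0.0683] rect [709.  57.] [44. 57.] 0.8
can 519 [ 0.6304 -0.4018  0.0996] z [0.0909 0.1002 0.1048] rect [ 632. -403.] [63. 64.] 2.8
jar 459 [0.6436 0.4636 0.1193] z [0.112  0.1195 0.1236] rect [644. 464.] [59. 58.] 29.9
(157, 153) [0.667 0.286 0.225] [0.667 0.286 0.223]
(390, 162) [ 0.656 -0.253  0.225] [ 0.657 -0.254  0.222]
(168, 26) [0.988 0.278 0.225] [0.989 0.278 0.222]
(389, 35) [ 0.974 -0.259  0.225] [ 0.973 -0.258  0.227]
[ 0.42443794 -0.23088564] [ 0.6197092  -0.11448323] ((518.6141357421875, -174.14236450195312), (206.53656005859375, 56.34204864501953), 20.830692291259766)
((478.6337890625, -197.65541076660156), (111.52213287353516, 27.868328094482422), 16.747434616088867)
```

View pics/crop0.png

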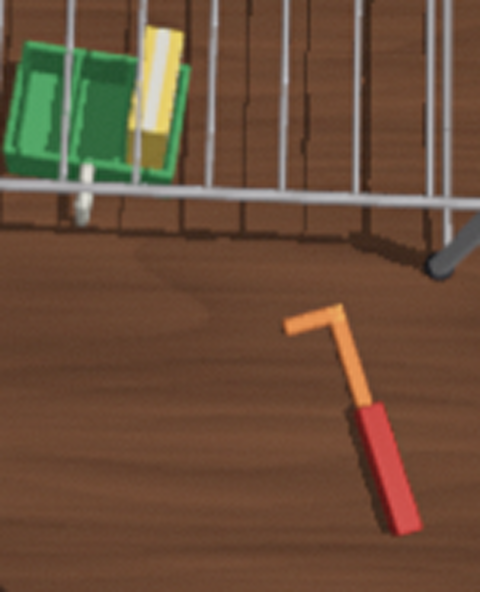

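```bash
cat >> h.py <<'E'
def tray(n,im,d,zlo=.057,verbose=1):
    C=cloud(n,d)
    m=mask(im,(45,90,40),(85,255,255))&(C[...,2]>zlo)&(C[...,2]<.072)&(d>0)&(abs(C[...,1])<.26)&(C[...,0]<.9)
    k,l,s,c=cv2.connectedComponentsWithStats(m.astype(np.uint8),connectivity=8)
    P=plane(n,np.argwhere(m)[:,::-1],.065)[:,:2]*1000
    rc=cv2.minAreaRect(P.astype(np.float32)); 
    print(n,'tray',len(P),np.round(rc[0],1),np.round(rc[1],1),round(rc[2],2)); return P
def carton(n,im,d,box,zlo,zhi,zt):
    C=cloud(n,d); x0,y0,x1,y1=box
    m=(C[...,2]>zlo)&(C[...,2]<zhi)&(d>0)&(C[...,0]>x0)&(C[...,0]<x1)&(C[...,1]>y0)&(C[...,1]<y1)
    P=plane(n,np.argwhere(m)[:,::-1],zt)[:,:2]*1000
    rc=cv2.minAreaRect(P.astype(np.float32)); print(n,'carton',len(P),np.round(rc[0],1),np.round(rc[1],1),round(rc[2],2),P.mean(0).round(1))
E
python3 - <<'E'
from h import *
for n in('top','scene'):
    t=np.load(f'/tmp/{n}0.npz'); im,d=t['im'],t['d']
    P=tray(n,im,d)
    carton(n,im,d,(.70,-.05,.85,.06),.148,.162,.155)
    carton(n,im,d,(.36,.24,.5,.4),.143,.157,.15)
    C=cloud(n,d)
    # white bar: low saturation bright near
    h=hsv(im); m=(h[...,1]<70)&(h[...,2]>110)&(C[...,2]>.03)&(C[...,2]<.07)&(C[...,0]>.66)&(C[...,0]<.76)&(abs(C[...,1]-.06)<.03)
    print('bar',m.sum(),C[m].mean(0) if m.sum() else '',C[m].min(0),C[m].max(0))
    b=(int(proj(n,[.69,.06,.06])[0][0]),int(proj(n,[.69,.06,.06])[0][1])); print(b)
    c=im[b[1]-40:b[1]+40,b[0]-50:b[0]+50]; save('bar_'+n,cv2.resize(c,None,fx=6,fy=6,interpolation=cv2.INTER_CUBIC))
E
```

```text
top tray 407 [773.8  48.5] [143.7 102.1] 82.01
top carton 354 [767.4   2.3] [29.8 86.9] 81.9 [767.8   1.1]
top carton 463 [435.6 309.1] [31.2 82.7] 89.95 [434.8 309.4]
bar 64 [0.70769718 0.05960574 0.0591651 ] [0.68610514 0.05064254 0.03309559] [0.75065612 0.07798864 0.06962708]
(255, 164)
scene tray 478 [778.9  46.6] [146.6 100.4] 82.41
scene carton 469 [ 7.74e+02 -2.00e-01] [31.7 87.3] 82.0 [7.739e+02 2.000e-01]
scene carton 277 [440.6 304.3] [36.7 89.3] 88.13 [441.2 305.1]
bar 6 [0.74934807 0.07682191 0.06259675] [0.73819809 0.07401028 0.05218336] [0.75895494 0.08785535 0.06568033]
(287, 212)
```

```bash
python3 -c "
import cv2,numpy as np
a=cv2.imread('pics/bar_top.png');b=cv2.imread('pics/bar_scene.png');cv2.imwrite('pics/bars.png',cv2.resize(np.hstack([a,b]),(800,320)))"
```

```text
(no output)
```

View pics/bars.png

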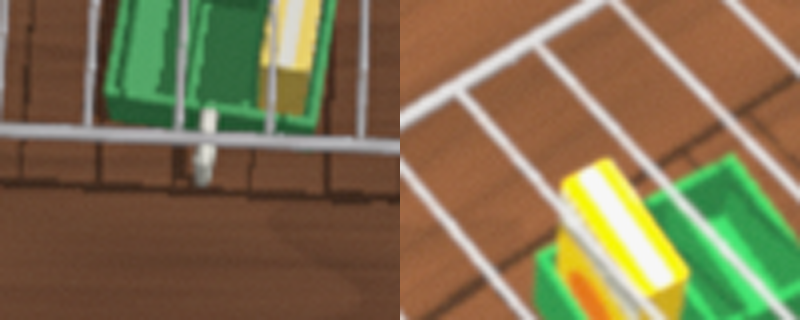

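```bash
python3 - <<'E'
from h import *
for n in('top','scene'):
    t=np.load(f'/tmp/{n}0.npz'); im,d=t['im'],t['d']; C=cloud(n,d)
    m=mask(im,(0,150,80),(6,255,255))&(C[...,2]>.024)&(C[...,2]<.036)&(abs(C[...,0]-.48)<.1)&(abs(C[...,1]+.2)<.1)
    P=C[m][:,:2]*1000; print(n,m.sum(),cv2.minAreaRect(P.astype(np.float32)))
E
python3 -m crank '[[1,20,38,0,-0.9],[1,20,38,0,-0.9],[1,20,38,0,-0.9],[1,20,38,0,-0.9],[1,20,38,0,-0.9],[1,20,38,0,-0.9],[1,20,38,0,-0.9],[1,20,38,0,-0.7]]'
```

```text
top 354 ((479.6671142578125, -199.33277893066406), (111.34442138671875, 23.282442092895508), 16.491363525390625)
scene 321 ((483.76165771484375, -202.02603149414062), (110.31561279296875, 23.87436294555664), 16.63414192199707)
time: 0.77
ee_pos: [0.4157, -0.2986, 0.2309]
orientation: [-0.0, 0.99, 0.144, -0.0]
force: [1.5, -1.3, -0.1]
finger_gap: 0.0852
```

```bash
python3 -m crank '[[1,15,23,-15,0],[1,15,23,-15,0],[1,15,23,-20,0],[1,17,22,-20,0],[1,0,0,-20,0],[1,0,0,-20,0],[1,0,0,-20,0],[1,0,0,0,0]]'
python3 - <<'E'
from h import *
for n in ('top','scene'):
    im,d=grab_frame(n); np.savez('/tmp/'+n+'1.npz',im=im,d=d); 
    b=proj(n,[.48,-.2,.05])[0].astype(int); c=im[max(0,b[1]-70):b[1]+70,max(0,b[0]-90):b[0]+90]; save(n+'1',cv2.resize(c,None,fx=4,fy=4))
E
```

```text
time: 1.43
ee_pos: [0.4746, -0.2074, 0.0968]
orientation: [-0.003, 0.989, 0.145, -0.003]
force: [0.1, 0.8, -0.7]
finger_gap: 0.0854
```

View pics/scene1.png

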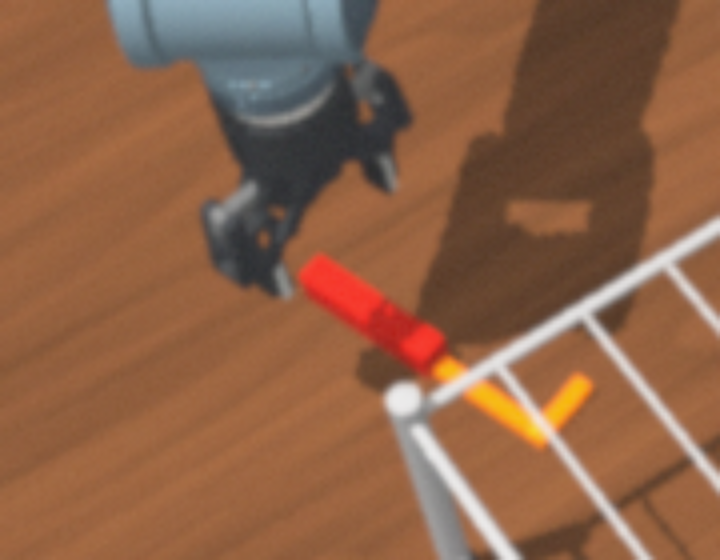

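The crop shows the open fingers straddling the red handle at crop pixels (300,265)–(440,360), with the prong at (580,385).

```bash
python3 -c "
from h import *
s=r.observe();print(s['ee_pos'],s['orientation'])"
python3 -m crank '[[1,2,2,-15,0],[1,2,1,-20,0],[1,0,0,-20,0],[1,0,0,-20,0],[1,0,0,-15,0],[1,0,0,0,0],[1,0,0,0,0],[1,0,0,0,0]]'
```

```text
[ 0.47690818 -0.20934125  0.10080186] [-7.02321833e-04  9.89534397e-01  1.44293724e-01 -7.11274545e-04]
time: 2.2
ee_pos: [0.4827, -0.2078, 0.0132]
orientation: [0.001, 0.99, 0.144, 0.001]
force: [0.8, -0.2, 0.4]
finger_gap: 0.085
```

```bash
python3 -m crank '[[1,0,3,-4,0],[1,0,3,-4,0],[1,0,0,0,0],[-1,0,0,0,0],[-1,0,0,0,0],[-1,0,0,0,0],[-1,0,0,0,0],[-1,0,0,0,0]]'; python3 -m crank '[[-1,0,0,0,0],[-1,0,0,0,0],[-1,0,0,8,0],[-1,0,0,10,0],[-1,0,0,10,0],[-1,0,0,10,0],[-1,0,0,0,0],[-1,0,0,0,0]]'
```

```text
time: 2.87
ee_pos: [0.4815, -0.2008, 0.0034]
orientation: [0.0, 0.99, 0.144, 0.0]
force: [0.3, -0.4, 0.1]
finger_gap: 0.0254
time: 3.53
ee_pos: [0.4821, -0.2011, 0.0425]
orientation: [0.001, 0.99, 0.144, 0.001]
force: [-0.9, 0.9, -1.9]
finger_gap: 0.0209
```

```bash
cat >> h.py <<'E'
def hook(n,im,d,zh):
    "orange prong+bar and red handle: points with z offset zh (hook underside)"
    C=cloud(n,d); o=mask(im,(8,140,80),(22,255,255))&(C[...,2]>zh-.01)&(C[...,2]<zh+.03)&(C[...,0]>.3)&(C[...,0]<.85)&(C[...,1]<.25)
    k,l,s,c=cv2.connectedComponentsWithStats(o.astype(np.uint8)); i=1+np.argmax(s[1:,4]); o=l==i
    P=plane(n,np.argwhere(o)[:,::-1],zh+.01)*1000; print(n,'orange',o.sum(),'z',np.median(C[o][:,2]).round(4)); return P[:,:2]
E
python3 - <<'E'
from h import *
s=r.observe();print(s['ee_pos'],s['orientation'],s['finger_gap'])
for n in ('top','scene'):
    im,d=grab_frame(n); np.savez('/tmp/'+n+'2.npz',im=im,d=d); 
    b=proj(n,[.55,-.18,.05])[0].astype(int); c=im[max(0,b[1]-70):b[1]+70,max(0,b[0]-90):b[0]+90]; save(n+'2',cv2.resize(c,None,fx=4,fy=4))
    P=hook(n,im,d,.04)
    a=s['ee_pos'][:2]*1000; q=s['orientation'];th=2*np.arctan2(q[2],q[1]); 
    Rm=np.array([[np.cos(th),-np.sin(th)],[np.sin(th),np.cos(th)]])
    L=(P-a)@Rm; print('yaw',np.degrees(th),'local min',L.min(0),'max',L.max(0), 'rect',cv2.minAreaRect(P.astype(np.float32)))
    sh=L[L[:,0]<L[:,0].max()-25]; print('shaft fit',np.polyfit(sh[:,0],sh[:,1],1))
E
```

```text
[ 0.48209054 -0.20113447  0.04248463] [8.20709464e-04 9.89526079e-01 1.44349313e-01 8.60517651e-04] 0.020864782409317224
top orange 238 z 0.0494
yaw 16.599214106268892 local min [54.05524167 -5.66583449] max [143.73328321  46.53453788] rect ((571.1166381835938, -153.69512939453125), (89.9470443725586, 51.907440185546875), 17.42691421508789)
shaft fit [-0.0346946   4.68423127]
scene orange 97 z 0.0466
yaw 16.599214106268892 local min [129.44269778  -1.50242119] max [150.75428827  42.85487194] rect ((612.9574584960938, -140.0966796875), (20.808090209960938, 43.55838394165039), 7.348666191101074)Traceback (most recent call last):
  File "<stdin>", line 10, in <module>
    raise TypeError("expected non-empty vector for x")
TypeError: expected non-empty vector for x
```

View pics/scene2.png

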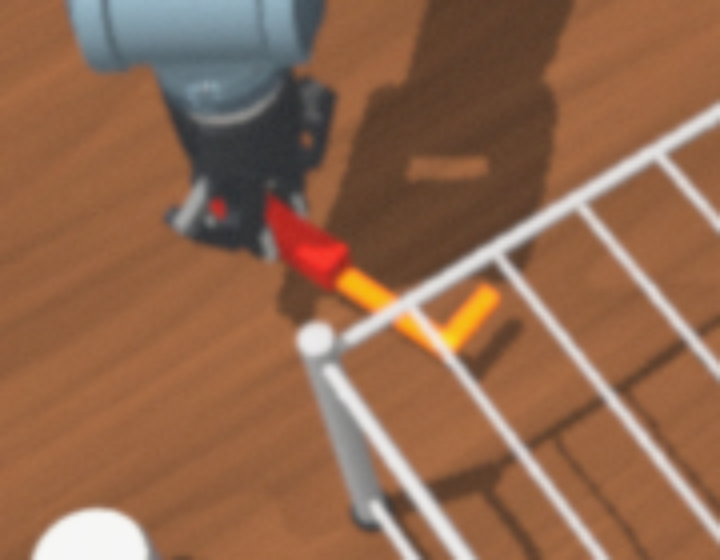

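```bash
python3 -m crank '[[-1,4,20,0,-3],[-1,4,25,0,-3],[-1,4,25,0,-3],[-1,4,25,0,-3],[-1,4,25,0,-3],[-1,4,25,0,-3],[-1,4,25,0,-3],[-1,4,20,0,-3.4]]'; python3 -m crank '[[-1,6,5,-4,0],[-1,0,5,-5,0],[-1,0,0,0,0],[-1,0,0,0,0],[-1,0,0,0,0],[-1,0,0,0,0],[-1,0,0,0,0],[-1,0,0,0,0]]'
python3 - <<'E'
from h import *
s=r.observe();print(s['ee_pos'],s['orientation'],s['finger_gap'],s['force'])
for n in ('top','scene'):
    im,d=grab_frame(n); np.savez('/tmp/'+n+'3.npz',im=im,d=d); 
    b=proj(n,[.65,0.03,.05])[0].astype(int); c=im[max(0,b[1]-70):b[1]+70,max(0,b[0]-90):b[0]+90]; save(n+'3',cv2.resize(c,None,fx=4,fy=4))
    tray(n,im,d)
    P=hook(n,im,d,.03)
    print(cv2.minAreaRect(P.astype(np.float32)))
E
```

```text
time: 4.3
ee_pos: [0.5127, -0.0089, 0.0405]
orientation: [-0.0, 0.998, -0.069, -0.001]
force: [-0.2, 1.0, -1.2]
finger_gap: 0.0208
time: 4.97
ee_pos: [0.5195, -0.0012, 0.0325]
orientation: [0.0, 0.998, -0.068, 0.0]
force: [-0.2, 0.1, -1.3]
finger_gap: 0.0208
[ 0.51951163 -0.00120085  0.03246856] [ 2.64547722e-05  9.97656356e-01 -6.84234387e-02  1.63936364e-04] 0.020756871862866226 [-0.21303708  0.11641694 -1.3085357 ]
top tray 416 [773.5  48.5] [143.7 102.8] 82.01
top orange 161 z 0.0382
((637.854736328125, 1.5323677062988281), (50.83942794799805, 53.847801208496094), 81.44493103027344)
scene tray 477 [778.7  46.4] [147.2 100. ] 82.42
scene orange 244 z 0.0369
((629.760498046875, 0.3537464141845703), (52.285675048828125, 86.38079071044922), 82.00885009765625)
```

View pics/top3.png

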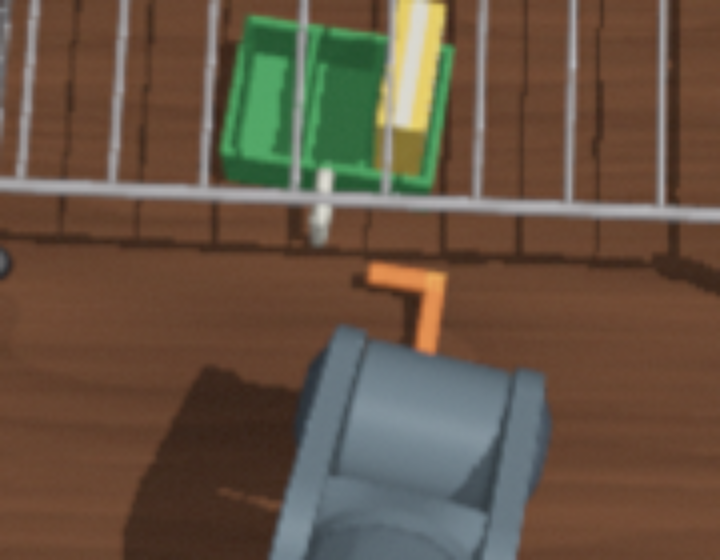

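```bash
python3 -m crank '[[-1,8,0,0,0],[-1,8,0,0,0],[-1,8,1,0,0],[-1,8,1,0,0],[-1,8,0,0,0],[-1,4,0,0,0],[-1,0,0,0,0],[-1,0,0,0,0]]'; python3 -m crank '[[-1,1.1,8,0,0],[-1,1.1,8,0,0],[-1,1.1,8,0,0],[-1,1.1,8,0,0],[-1,1.1,8,0,0],[-1,1.1,8,0,0],[-1,0,0,0,0],[-1,0,0,0,0]]'
python3 - <<'E'
from h import *
s=r.observe();print(s['ee_pos'],s['orientation'],s['finger_gap'],s['force'])
for n in ('top','scene'):
    im,d=grab_frame(n); np.savez('/tmp/'+n+'4.npz',im=im,d=d); 
    b=proj(n,[.70,0.06,.05])[0].astype(int); c=im[max(0,b[1]-50):b[1]+50,max(0,b[0]-65):b[0]+65]; save(n+'4',cv2.resize(c,None,fx=6,fy=6))
    tray(n,im,d)
E
```

```text
time: 5.73
ee_pos: [0.5635, 0.0014, 0.0321]
orientation: [-0.0, 0.998, -0.068, -0.0]
force: [-0.1, -0.3, -0.7]
finger_gap: 0.0206
time: 6.4
ee_pos: [0.57, 0.0499, 0.0323]
orientation: [0.0, 0.998, -0.067, 0.0]
force: [-0.3, -0.2, -1.4]
finger_gap: 0.021
[0.57003862 0.04989249 0.03229468] [ 7.19690099e-05  9.97720589e-01 -6.74805312e-02  2.64871581e-06] 0.020990529845154687 [-0.27661208 -0.20221814 -1.43810251]
top tray 409 [773.8  48.5] [143.7 102.2] 82.01
scene tray 481 [779.2  46.6] [146.6 100.8] 82.36
```

View pics/top4.png

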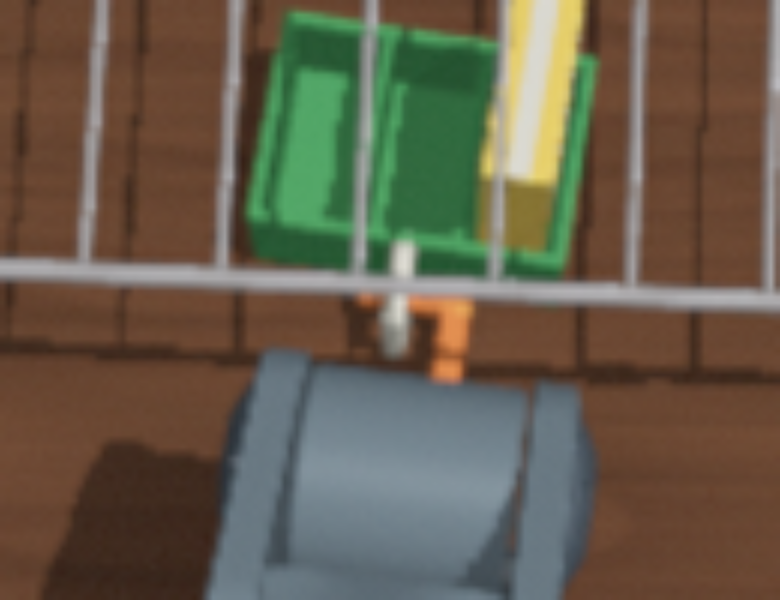

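View pics/scene4.png

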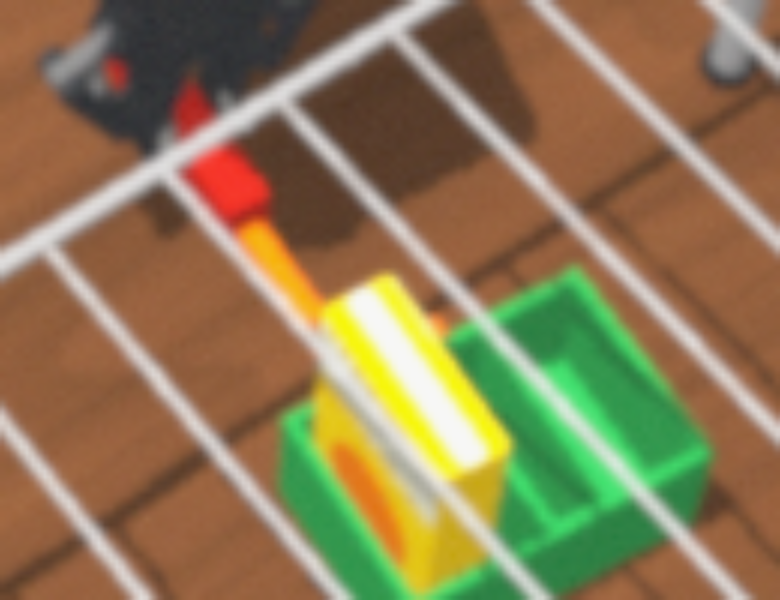

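The top crop shows the prong behind the white bar: orange is visible on both sides of it, at (368,300) and (440,305). The tray hasn't moved, so I'll pull.

```bash
python3 -m crank '[[-1,-3,0.4,0,0],[-1,-3,0.4,0,0],[-1,-3,0.4,0,0],[-1,-3,0.4,0,0],[-1,-4,0.5,0,0],[-1,-5,0.7,0,0],[-1,-6,0.8,0,0],[-1,-6,0.8,0,0]]';python3 -m crank '[[-1,-6,0.8,0,0],[-1,-6,0.8,0,0],[-1,-6,0.8,0,0],[-1,-6,0.8,0,0],[-1,-5,0.7,0,0],[-1,-4,0.5,0,0],[-1,-3,0.4,0,0],[-1,0,0,0,0]]'
cat > look.py <<'E'
from h import *
import sys
k=sys.argv[1]; ctr=[float(a) for a in sys.argv[2:5]]
s=r.observe();print(s['time'],s['ee_pos'],s['orientation'],s['finger_gap'],s['force'])
cs=[]
for n in ('top','scene'):
    im,d=grab_frame(n); np.savez('/tmp/'+n+k+'.npz',im=im,d=d); 
    b=proj(n,ctr)[0].astype(int); b=np.clip(b,[75,75],[437,309]); cs.append(im[b[1]-75:b[1]+75,b[0]-75:b[0]+75])
    try: tray(n,im,d)
    except Exception as e: print(e)
save(k,cv2.resize(np.hstack(cs),(800,400),interpolation=cv2.INTER_CUBIC))
E
python3 look.py 5 .63 .06 .05
```

```text
time: 7.17
ee_pos: [0.5366, 0.0537, 0.0324]
orientation: [-0.0, 0.998, -0.068, 0.0]
force: [2.1, 0.8, -2.4]
finger_gap: 0.0206
time: 7.83
ee_pos: [0.5002, 0.0586, 0.0322]
orientation: [-0.0, 0.998, -0.068, -0.0]
force: [-0.8, -1.3, -1.8]
finger_gap: 0.0212
7.8333 [0.50023794 0.05863462 0.03222044] [-1.56254696e-05  9.97686066e-01 -6.79874418e-02 -4.70580059e-04] 0.021178846542434165 [-0.79836198 -1.30937924 -1.77357694]
top tray 388 [711.7  57.5] [143.6 102. ] 82.22
scene tray 437 [718.1  55.1] [146.8 104.3] 82.33
```

View pics/5.png

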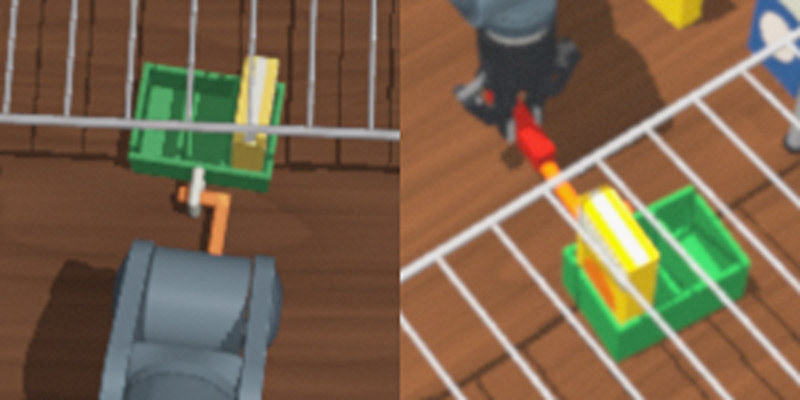

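The tray has followed 62 mm with its yaw unchanged, and the prong at (200,195) in the left panel still holds the bar. I'll keep pulling.

```bash
python3 -m crank '[[-1,-4,0.5,0,0],[-1,-6,0.8,0,0],[-1,-7,1,0,0],[-1,-7,1,0,0],[-1,-7,1,0,0],[-1,-7,1,0,0],[-1,-7,1,0,0],[-1,-7,1,0,0]]';python3 -m crank '[[-1,-7,1,0,0],[-1,-7,1,0,0],[-1,-7,1,0,0],[-1,-7,1,0,0],[-1,-6,0.8,0,0],[-1,-4,0.5,0,0],[-1,0,0,0,0],[-1,0,0,0,0]]'
python3 look.py 6 .55 .06 .05; python3 -m crank '[[-1,-4,0.5,0,0],[-1,-6,0.8,0,0],[-1,-7,1,0,0],[-1,-7,1,0,0],[-1,-7,1,0,0],[-1,-6,1,0,0],[-1,-5,0.6,0,0],[-1,-3,0.4,0,0]]';python3 -m crank '[[-1,0,0,0,0],[-1,0,0,0,0],[-1,0,0,0,0],[-1,0,0,0,0],[-1,0,0,0,0],[-1,0,0,0,0],[-1,0,0,0,0],[-1,0,0,0,0]]'
python3 look.py 7 .55 .06 .05
```

```text
time: 8.6
ee_pos: [0.4484, 0.0659, 0.0324]
orientation: [0.0, 0.998, -0.068, 0.0]
force: [2.7, -0.5, -1.5]
finger_gap: 0.0206
time: 9.27
ee_pos: [0.4099, 0.0713, 0.032]
orientation: [-0.0, 0.998, -0.068, -0.001]
force: [-0.1, -0.5, -1.0]
finger_gap: 0.0208
9.2667 [0.40994968 0.07125763 0.03196282] [-2.92219996e-05  9.97692386e-01 -6.78865542e-02 -1.14797915e-03] 0.020804200235564146 [-0.06504432 -0.51328997 -1.01659098]
top tray 454 [622.2  71.8] [143.9 101.3] 83.81
scene tray 372 [628.5  68.9] [145.9 104.4] 83.49
time: 10.03
ee_pos: [0.3654, 0.0775, 0.0323]
orientation: [-0.0, 0.998, -0.068, 0.0]
force: [2.5, -0.4, -1.9]
finger_gap: 0.021
time: 10.7
ee_pos: [0.366, 0.0774, 0.0322]
orientation: [-0.0, 0.998, -0.068, -0.0]
force: [-0.7, 0.2, -1.0]
finger_gap: 0.0208
10.7 [0.36596468 0.07741807 0.03222185] [-6.05841697e-06  9.97683059e-01 -6.80330081e-02 -1.50324519e-04] 0.02082797860894852 [-0.71725076  0.22877423 -0.99716875]
top tray 457 [577.6  78.2] [143.9 101.1] 83.81
scene tray 380 [583.9  75.5] [146.7 104. ] 83.42
```

View pics/7.png

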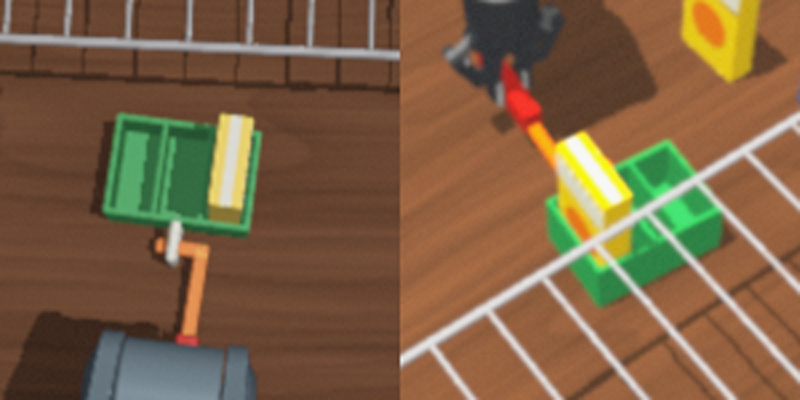

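Left panel: the tray is out at (180,175), with a clear gap to the shelf's front bar at y≈42. The stocked carton is still standing. Next I'll unhook.

```bash
python3 -m crank '[[-1,3,-0.3,0,0],[-1,3,-0.3,0,0],[-1,2,-0.2,0,0],[-1,0,0,0,0],[-1,-0.7,-6,0,0],[-1,-0.8,-7,0,0],[-1,-0.8,-7,0,0],[-1,-0.8,-7,0,0]]'; python3 -m crank '[[-1,-0.8,-7,0,0],[-1,-0.8,-7,0,0],[-1,-0.8,-7,0,0],[-1,-0.8,-8,0,0],[-1,-0.8,-10,0,0],[-1,0,-15,0,0],[-1,0,-20,0,0],[-1,0,-20,0,0]]'; python3 look.py 8 .55 .03 .05
```

```text
time: 11.47
ee_pos: [0.3707, 0.0488, 0.0322]
orientation: [0.0, 0.998, -0.068, -0.0]
force: [0.2, 0.7, -1.4]
finger_gap: 0.0212
time: 12.13
ee_pos: [0.3667, -0.0455, 0.0323]
orientation: [0.0, 0.998, -0.068, 0.0]
force: [0.1, 0.1, -2.1]
finger_gap: 0.021
12.1333 [ 0.36671262 -0.04545926  0.03231185] [ 3.01471698e-05  9.97706639e-01 -6.76864622e-02  7.11840710e-05] 0.020973610984460423 [ 0.07387534  0.14548525 -2.06756968]
top tray 455 [577.6  78.1] [143.9 100.8] 83.56
scene tray 372 [583.8  75.9] [145.9 103.9] 83.39
```

View pics/8.png

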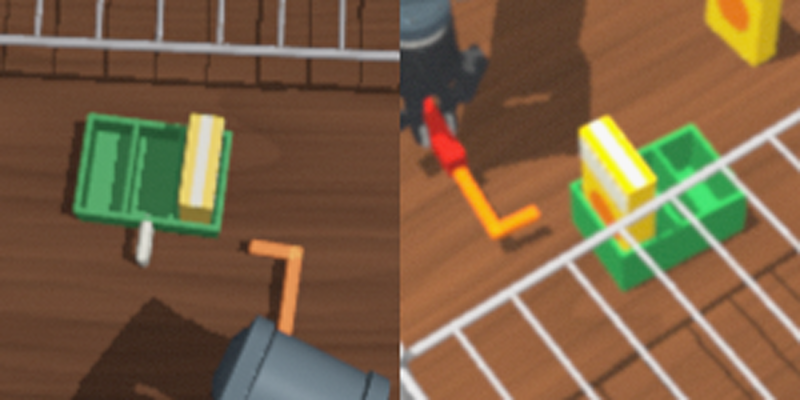

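The hook is free, with its prong at (270,245) in the left panel, and the tray hasn't moved. Now I'll lay the hook down to the right.

```bash
python3 -m crank '[[-1,8,-20,0,0],[-1,8,-20,0,0],[-1,8,-20,0,0],[-1,8,-20,0,0],[-1,8,-20,0,0],[-1,8,-20,0,0],[-1,8,-20,-5,0],[-1,4,-15,-5,0]]'; python3 -m crank '[[-1,0,0,-5,0],[-1,0,0,-5,0],[-1,0,0,-3,0],[-1,0,0,-3,0],[-1,0,0,-2,0],[-1,0,0,0,0],[-1,0,0,0,0],[-1,0,0,0,0]]'; python3 -c "
from h import *
s=r.observe();print(s['ee_pos'],s['force'])"
```

```text
time: 12.9
ee_pos: [0.428, -0.2012, 0.0226]
orientation: [0.0, 0.998, -0.068, 0.001]
force: [0.4, 0.4, -2.5]
finger_gap: 0.0208
time: 13.57
ee_pos: [0.427, -0.1992, 0.0045]
orientation: [0.0, 0.998, -0.068, 0.0]
force: [-0.6, 0.3, -1.5]
finger_gap: 0.0208
[ 0.42704135 -0.19923804  0.00449651] [-0.58187139  0.29093883 -1.51745778]
```

```bash
python3 -m crank '[[-1,0,0,-1,0],[-1,0,0,0,0],[0,0,0,0,0],[1,0,0,0,0],[1,0,0,0,0],[1,0,0,0,0],[1,0,0,0,0],[1,0,0,0,0]]'; python3 -m crank '[[1,0,0,10,0],[1,0,0,25,0],[1,0,0,35,0],[1,0,0,40,0],[1,0,0,40,0],[1,0,0,40,0],[1,0,0,30,0],[1,0,0,0,0]]'; python3 look.py 9 .50 -.1 .05
```

```text
time: 14.23
ee_pos: [0.4269, -0.1994, 0.0033]
orientation: [-0.0, 0.998, -0.068, 0.0]
force: [-0.2, 0.2, 1.0]
finger_gap: 0.0853
time: 14.9
ee_pos: [0.43, -0.2017, 0.232]
orientation: [0.004, 0.998, -0.068, 0.006]
force: [0.5, -0.3, 0.0]
finger_gap: 0.0855
14.9 [ 0.43004446 -0.20174346  0.23200223] [ 0.00425999  0.99766271 -0.06792294  0.00611941] 0.085487730767004 [ 0.48157533 -0.29275869  0.03996885]
top tray 455 [577.6  78.1] [143.9 100.9] 83.58
scene tray 371 [584.4  75.8] [146.1 105.2] 83.45
```

View pics/9.png

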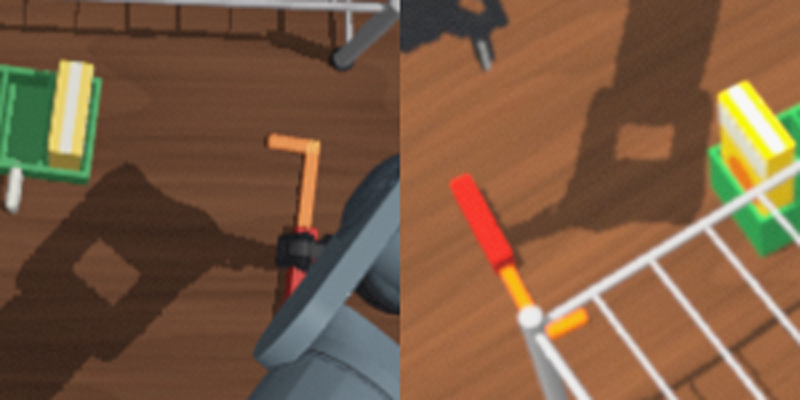

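The hook lies flat on the counter: handle (480,220), prong (565,322) in the right panel. Next is the yellow carton.

```bash
python3 -m crank '[[1,0,15,5,1],[1,0,30,5,1],[1,0,32,0,1],[1,0,32,0,1],[1,0,32,0,1],[1,0,32,0,1],[1,0,32,0,1],[1,0,32,0,0.8]]'; python3 -m crank '[[1,0,32,0,0],[1,0,32,0,0],[1,0,32,0,0],[1,0,32,0,0],[1,0,32,0,0],[1,0,30,0,0],[1,0,25,0,0],[1,0,15,0,0]]'; python3 -m crank '[[1,0,0,0,0],[1,0,0,0,0],[1,0,0,0,0],[1,0,0,0,0],[1,0,0,0,0],[1,0,0,0,0],[1,0,0,0,0],[1,0,0,0,0]]'; python3 look.py 10 .44 .27 .1
python3 - <<'E'
from h import *
for n in('top','scene'):
  for k in '0','9':
    t=np.load(f'/tmp/{n}{k}.npz'); im,d=t['im'],t['d']; carton(n,im,d,(.36,.24,.5,.4),.143,.157,.15)
E
```

```text
time: 15.67
ee_pos: [0.4254, 0.0393, 0.2314]
orientation: [-0.0, 1.0, 0.0, -0.002]
force: [0.1, -0.2, -0.3]
finger_gap: 0.0853
time: 16.33
ee_pos: [0.4253, 0.2695, 0.2311]
orientation: [0.0, 1.0, 0.001, -0.002]
force: [-0.4, -0.8, 0.4]
finger_gap: 0.0856
time: 17.0
ee_pos: [0.427, 0.2673, 0.2334]
orientation: [-0.0, 1.0, -0.0, 0.0]
force: [-0.4, 0.1, -0.3]
finger_gap: 0.0852
17.0 [0.4270174  0.26727406 0.2333547 ] [-1.23255896e-05  9.99999931e-01 -3.66860782e-04  5.96744502e-05] 0.0851948043881829 [-0.44010129  0.10171924 -0.26422121]
top tray 456 [577.6  78.1] [143.9 100.8] 83.56
scene tray 371 [583.5  75.8] [146.4 103.3] 83.45
top carton 463 [435.6 309.1] [31.2 82.7] 89.95 [434.8 309.4]
top carton 466 [435.6 309.1] [31.2 82.7] 90.0 [434.7 309.4]
scene carton 277 [440.6 304.3] [36.7 89.3] 88.13 [441.2 305.1]
scene carton 270 [440.4 303.8] [36.4 89.1] 89.78 [441.  305.3]
```

View pics/10.png

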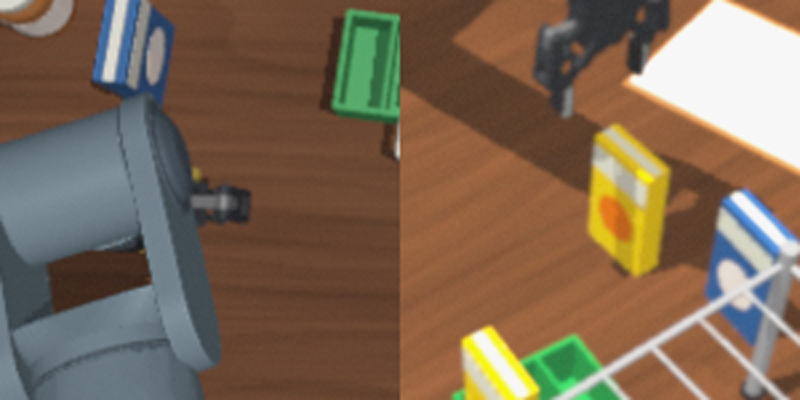

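The right panel shows the gripper above and to the left of the standing yellow carton, whose top is at (628,150). The blue carton at (755,270) is well clear.

```bash
python3 -m crank '[[1,3,10,0,0],[1,3,10,0,0],[1,3,10,0,0],[1,2,10,0,0],[1,0,0,-15,0],[1,0,0,-15,0],[1,0,0,-15,0],[1,0,0,-10,0]]'; python3 -m crank '[[1,0,0,-15,0],[1,0,0,-15,0],[1,0,0,-15,0],[1,0,0,-15,0],[1,0,0,-10,0],[1,0,0,-5,0],[1,0,0,0,0],[1,0,0,0,0]]'
python3 look.py 11 .44 .27 .1
```

```text
time: 17.77
ee_pos: [0.4374, 0.3083, 0.1766]
orientation: [0.0, 1.0, 0.0, -0.001]
force: [-0.3, 0.1, 0.7]
finger_gap: 0.0855
time: 18.43
ee_pos: [0.4382, 0.3079, 0.1036]
orientation: [-0.0, 1.0, 0.0, 0.0]
force: [0.3, 0.4, 0.2]
finger_gap: 0.0858
18.4333 [0.4382283  0.30792153 0.10364456] [-1.18091063e-04  9.99999972e-01  1.93607837e-05  2.02366766e-04] 0.08582351785919402 [0.34696124 0.41650314 0.1731534 ]
top tray 459 [577.5  78.1] [144.1 101. ] 83.44
scene tray 377 [584.4  75.9] [145.9 105.2] 83.39
```

View pics/11.png

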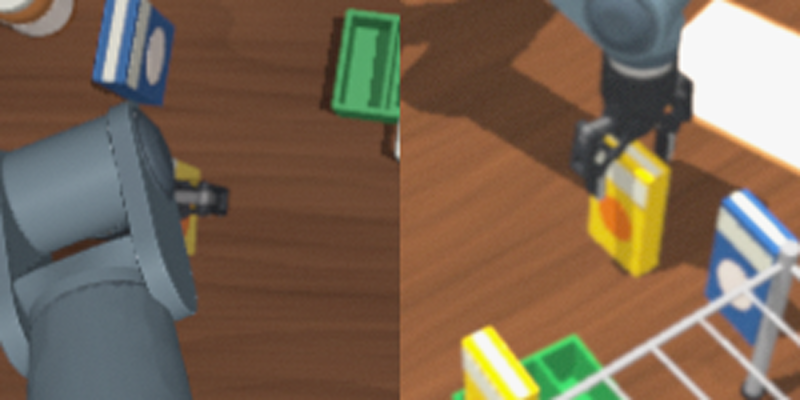

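```bash
python3 -m crank '[[-1,0,0,0,0],[-1,0,0,0,0],[-1,0,0,0,0],[-1,0,0,0,0],[-1,0,0,0,0],[-1,0,0,0,0],[-1,0,0,0,0],[-1,0,0,0,0]]'; python3 -m crank '[[-1,0,0,5,0],[-1,0,0,15,0],[-1,0,0,20,0],[-1,0,0,20,0],[-1,0,0,20,0],[-1,0,0,20,0],[-1,0,0,15,0],[-1,0,0,5,0]]'; python3 look.py 12 .44 .27 .2
```

```text
time: 19.2
ee_pos: [0.4383, 0.3078, 0.1036]
orientation: [-0.0, 1.0, -0.0, 0.0]
force: [-0.6, 1.4, 1.7]
finger_gap: 0.0291
time: 19.87
ee_pos: [0.4387, 0.3078, 0.2258]
orientation: [-0.0, 1.0, -0.0, 0.002]
force: [-0.2, 0.6, -1.7]
finger_gap: 0.0292
19.8667 [0.43869555 0.3078258  0.22575461] [-4.97829634e-04  9.99998616e-01 -1.75086213e-05  1.58731696e-03] 0.02915071830252102 [-0.20215704  0.58139074 -1.66068411]
top tray 458 [577.7  78.2] [143.9 100.8] 83.71
scene tray 375 [584.1  75.7] [146.4 104.5] 83.45
```

View pics/12.png

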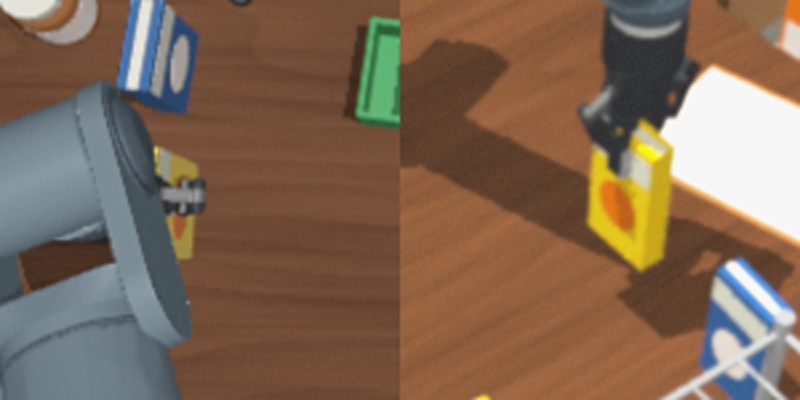

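```bash
python3 -m crank '[[-1,6,-8,0,-0.5],[-1,12,-15,0,-1],[-1,14,-17,0,-1],[-1,14,-17,0,-1],[-1,14,-17,0,-1],[-1,14,-17,0,-1],[-1,14,-17,0,-0.9],[-1,14,-17,0,0]]'; python3 -m crank '[[-1,14,-18,0,0],[-1,14,-18,0,0],[-1,10,-14,0,0],[-1,6,-8,0,0],[-1,2,-2,0,0],[-1,0,0,0,0],[-1,0,0,0,0],[-1,0,0,0,0]]'; python3 look.py 13 .58 .1 .1
```

```text
time: 20.63
ee_pos: [0.5397, 0.1808, 0.2211]
orientation: [0.001, 0.998, -0.056, -0.002]
force: [-0.1, 0.9, -2.4]
finger_gap: 0.0292
time: 21.3
ee_pos: [0.5853, 0.1235, 0.2231]
orientation: [-0.0, 0.998, -0.055, -0.0]
force: [-0.8, -0.3, -1.4]
finger_gap: 0.0297
21.3 [0.58531974 0.12347666 0.22310922] [-1.30941058e-04  9.98469063e-01 -5.53120232e-02 -3.05077632e-04] 0.029687292099712246 [-0.75251055 -0.27810658 -1.35002275]
top tray 191 [572.9  38. ] [ 63.9 100.4] 82.81
scene tray 325 [583.9  72.4] [140.5 104.6] 83.35
```

View pics/13.png

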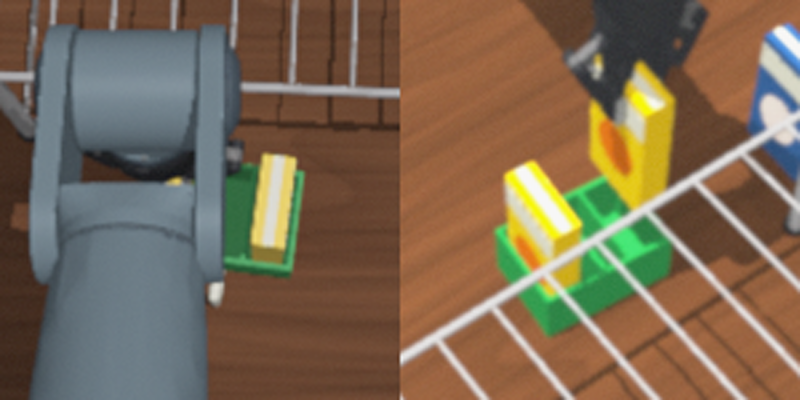

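```bash
python3 - <<'E'
from h import *
for n in('top','scene'):
    t=np.load(f'/tmp/{n}13.npz'); im,d=t['im'],t['d']; C=cloud(n,d); h=hsv(im)
    A=C[(C[...,2]>.24)&(d>0)&(C[...,1]<.3)&(C[...,1]>-.1)&(C[...,0]>.4)&(C[...,0]<.9)]
    for lo in np.arange(.24,.7,.04):
        B=A[(A[:,2]>=lo)&(A[:,2]<lo+.04)]
        if len(B)>3: print(n,round(lo,2),len(B),'xmax',np.percentile(B[:,0],[98,100]).round(3),'y',B[:,1].min().round(3),B[:,1].max().round(3))
E
```

```text
top 0.24 29 xmax [0.579 0.58 ] y 0.097 0.171
top 0.28 69 xmax [0.587 0.588] y 0.057 0.183
top 0.32 73 xmax [0.589 0.589] y 0.058 0.178
top 0.36 187 xmax [0.563 0.565] y 0.091 0.152
top 0.4 100 xmax [0.557 0.559] y 0.097 0.146
top 0.44 128 xmax [0.557 0.571] y 0.057 0.163
top 0.48 2853 xmax [0.618 0.623] y 0.057 0.19
top 0.52 3737 xmax [0.582 0.598] y 0.065 0.18
top 0.56 1871 xmax [0.46  0.468] y 0.075 0.165
scene 0.24 550 xmax [0.63  0.632] y 0.074 0.173
scene 0.28 447 xmax [0.607 0.609] y 0.056 0.188
scene 0.32 378 xmax [0.623 0.625] y 0.056 0.185
scene 0.36 565 xmax [0.624 0.625] y 0.084 0.15
scene 0.4 407 xmax [0.623 0.624] y 0.065 0.149
scene 0.44 991 xmax [0.628 0.63 ] y 0.055 0.18
scene 0.48 3293 xmax [0.625 0.63 ] y 0.055 0.179
scene 0.52 1232 xmax [0.586 0.599] y 0.063 0.178
```

```bash
python3 -m crank '[[-1,0.5,0,-6,0],[-1,0.5,-0.5,-8,0],[-1,0,0,-8,0],[-1,0,0,-8,0],[-1,0,0,-7,0],[-1,0,0,-5,0],[-1,0,0,0,0],[-1,0,0,0,0]]'; python3 - <<'E'
from h import *
s=r.observe(); print(s['ee_pos'],s['orientation'],s['force'])
im,d=grab_frame('scene'); np.savez('/tmp/scene14.npz',im=im,d=d)
b=proj('scene',[.6,.1,.09])[0].astype(int); print(b); x0,y0=b[0]-50,b[1]-40
c=im[y0:y0+75,x0:x0+100]; big=cv2.resize(c,(800,600),interpolation=cv2.INTER_CUBIC)
# predicted carton bottom corners and slot rim corners (mean-pose)
ee=s['ee_pos']; q=s['orientation']; th=2*np.arctan2(q[2],q[1]); 
def rot(p,th,o): 
    c_,s_=np.cos(th),np.sin(th); return [o[0]+c_*p[0]-s_*p[1],o[1]+s_*p[0]+c_*p[1]]
zb=ee[2]-.1036
for sx in(1,-1):
  for sy in(1,-1):
    P=rot((.0425*sx-.0005,.015*sy),th,ee); u=proj('scene',[*P,zb])[0]; print('carton',sx,sy,u.round(1))
    cv2.circle(big,tuple(((u-[x0,y0])*8+4).astype(int)),5,(255,0,0),2)
    P=rot((.05*sx,.072*sy),np.radians(-6.45),(.5808,.0768)); u=proj('scene',[*P,.065])[0]
    cv2.circle(big,tuple(((u-[x0,y0])*8+4).astype(int)),5,(0,0,255),2)
save('14',big); print(x0,y0)
E
```

```text
time: 22.07
ee_pos: [0.5868, 0.122, 0.1808]
orientation: [0.0, 0.998, -0.056, -0.0]
force: [0.2, 0.3, -2.0]
finger_gap: 0.0295
[0.58675474 0.12204957 0.18081644] [ 2.19788213e-05  9.98434570e-01 -5.59306773e-02 -4.10045460e-04] [ 0.16741064  0.26153153 -1.95946593]
[277 174]
carton 1 1 [294.3 178.5]
carton 1 -1 [284.6 183.5]
carton -1 1 [276.5 156.3]
carton -1 -1 [267. 161.]
227 134
```

View pics/14.png

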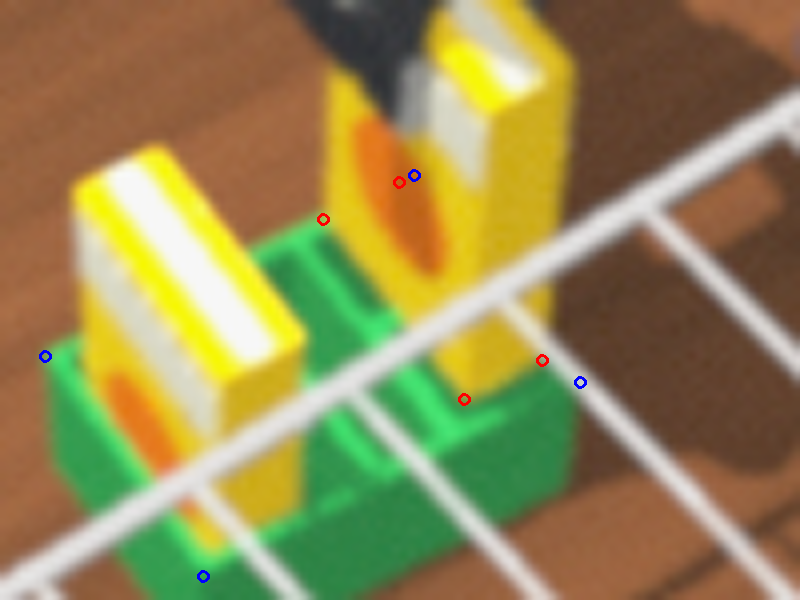

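The carton hangs above the left slot. Its lower corners are at about (468,402) and (550,368) in the crop, a few crop pixels from the predictions. The slot only leaves ±2.5 mm in x, so I'll compare the carton's far face with the tray's far wall by averaging depth over each.

```bash
python3 - <<'E'
from h import *
t=np.load('/tmp/scene14.npz'); im,d=t['im'],t['d']; C=cloud('scene',d); h=hsv(im)
s=r.observe(); ee=s['ee_pos']
yel=(h[...,0]>18)&(h[...,0]<34)&(h[...,1]>120); grn=(h[...,0]>45)&(h[...,0]<85)&(h[...,1]>90)
th=np.radians(-6.42); 
ex=np.array([np.cos(th),np.sin(th)]); ey=np.array([-np.sin(th),np.cos(th)])
def face(name,m,zlo,zhi,ylo,yhi,xlo,xhi,o):
    L=np.stack([(C[...,:2]-o)@ex,(C[...,:2]-o)@ey,C[...,2]],-1)*1000
    k=m&(d>0)&(L[...,2]>zlo)&(L[...,2]<zhi)&(L[...,1]>ylo)&(L[...,1]<yhi)&(L[...,0]>xlo)&(L[...,0]<xhi)
    P=L[k]; A=np.c_[P[:,1],P[:,2]-np.mean(P[:,2]),np.ones(len(P))]; c=np.linalg.lstsq(A,P[:,0],rcond=None)[0]
    print(name,len(P),'x med',np.median(P[:,0]).round(2),'mean',P[:,0].mean().round(2),'std',P[:,0].std().round(2),'slope y,z',c[:2].round(3),'ymean',P[:,1].mean().round(1),'y rng',np.percentile(P[:,1],[2,98]).round(1)); return k
o=np.array([.5808,.0768])
for n,o,yl in (('carton in tool',ee[:2],(-11,11)),):
    k1=face(n,yel,85,200,*yl,33,60,o)
k2=face('tray wall (tray est)',grn,8,58,-66,66,38,64,np.array([.5808,.0768]))
k3=face('carton in tray est',yel,85,200,30,62,33,60,np.array([.5808,.0768]))
# lateral: broad -y faces
def facey(name,m,zlo,zhi,xlo,xhi,ylo,yhi,o):
    L=np.stack([(C[...,:2]-o)@ex,(C[...,:2]-o)@ey,C[...,2]],-1)*1000
    k=m&(d>0)&(L[...,2]>zlo)&(L[...,2]<zhi)&(L[...,1]>ylo)&(L[...,1]<yhi)&(L[...,0]>xlo)&(L[...,0]<xhi)
    P=L[k]; c=np.polyfit(P[:,0],P[:,1],1); print(name,len(P),'y',np.median(P[:,1]).round(2),P[:,1].std().round(2),'slope',c[0].round(3))
facey('carton -y face',h[...,1]>100,85,190,-35,35,20,44,np.array([.5808,.0768]))
facey('tray -y wall',grn,8,58,-44,44,-86,-60,np.array([.5808,.0768]))
E
```

```text
carton in tool 141 x med 42.92 mean 43.02 std 1.07 slope y,z [0.022 0.003] ymean -0.7 y rng [-10.5  10.6]
tray wall (tray est) 354 x med 49.73 mean 49.65 std 1.35 slope y,z [ 0.002 -0.004] ymean 0.8 y rng [-64.8  63.7]
carton in tray est 226 x med 43.8 mean 43.2 std 2.7 slope y,z [0.111 0.007] ymean 42.2 y rng [30.3 60.1]
carton -y face 305 y 30.66 1.02 slope -0.008
tray -y wall 135 y -70.62 1.11 slope 0.003
```

```bash
python3 -m crank '[[-1,-0.7,1,0,0],[-1,-0.6,0.9,0,0],[-1,0,0,0,0],[-1,0,0,0,0],[-1,0,0,-3,0],[-1,0,0,-4,0],[-1,0,0,0,0],[-1,0,0,0,0]]'; python3 -c "
from h import *
s=r.observe();print(s['ee_pos'],s['force'])"; python3 -m crank '[[-1,0,0,-3,0],[-1,0,0,-4,0],[-1,0,0,-4,0],[-1,0,0,-4,0],[-1,0,0,-4,0],[-1,0,0,-3,0],[-1,0,0,0,0],[-1,0,0,0,0]]';  python3 -c "
from h import *
s=r.observe();print(s['ee_pos'],s['force'],s['wrist_torque'])"
```

```text
time: 22.78
ee_pos: [0.5852, 0.124, 0.1736]
orientation: [0.0, 0.998, -0.056, -0.001]
force: [0.9, 0.2, -1.2]
finger_gap: 0.0294
[0.5852247  0.12397824 0.1736019 ] [ 0.87737803  0.15457248 -1.21206037]
time: 23.45
ee_pos: [0.5855, 0.124, 0.152]
orientation: [0.0, 0.998, -0.056, -0.0]
force: [0.7, -0.6, -2.4]
finger_gap: 0.0294
[0.58548229 0.1240183  0.1519871 ] [ 0.65255686 -0.57237527 -2.4330086 ] [ 0.00656916  0.00999069 -0.01631878]
```

Inside the slot now (underside ≈ 48 mm) with no contact force. I'll look before going on.

```bash
python3 look.py 15 .58 .1 .1;  python3 -m crank '[[-1,0,0,-4,0],[-1,0,0,-5,0],[-1,0,0,-5,0],[-1,0,0,-5,0],[-1,0,0,-5,0],[-1,0,0,-4,0],[-1,0,0,-3,0],[-1,0,0,0,0]]';  python3 -m crank '[[-1,0,0,-2,0],[-1,0,0,-2,0],[-1,0,0,-2,0],[-1,0,0,-2,0],[-1,0,0,0,0],[-1,0,0,0,0],[-1,0,0,0,0],[-1,0,0,0,0]]'; python3 -c "
from h import *
s=r.observe();print(s['ee_pos'],s['force'],s['wrist_torque'])"
```

```text
23.45 [0.58548229 0.1240183  0.1519871 ] [ 1.49599681e-05  9.98438982e-01 -5.58528259e-02 -2.47090109e-04] 0.0294453185513261 [ 0.65255686 -0.57237527 -2.4330086 ]
top tray 189 [572.5  37.8] [ 63.8 100.8] 82.48
scene tray 298 [583.6  72.9] [139.3 104.4] 83.55
time: 24.22
ee_pos: [0.5851, 0.124, 0.1202]
orientation: [0.0, 0.998, -0.056, -0.001]
force: [0.7, 0.2, -2.1]
finger_gap: 0.0293
time: 24.88
ee_pos: [0.5857, 0.124, 0.1135]
orientation: [-0.0, 0.998, -0.056, 0.0]
force: [0.1, -0.5, -1.9]
finger_gap: 0.0292
[0.58573509 0.12403971 0.11345049] [ 0.09217727 -0.52003475 -1.88743825] [-0.04895004  0.0418048   0.0452227 ]
```

View pics/15.png

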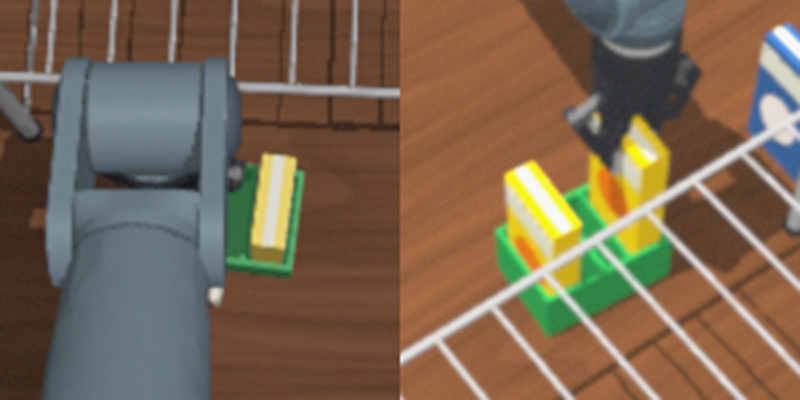

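The carton is inside the slot, at (630,190) in the right panel. I'll lower in 1 mm steps until contact.

```bash
python3 -m crank '[[-1,0,0,-1,0],[-1,0,0,-1,0],[-1,0,0,-1,0],[-1,0,0,0,0],[-1,0,0,0,0],[-1,0,0,0,0],[-1,0,0,0,0],[-1,0,0,0,0]]'; python3 -m crank '[[-1,0,0,-1,0],[-1,0,0,0,0],[-1,0,0,0,0],[-1,0,0,0,0],[-1,0,0,0,0],[-1,0,0,0,0],[-1,0,0,0,0],[-1,0,0,0,0]]';python3 -m crank '[[-1,0,0,-0.5,0],[-1,0,0,0,0],[-1,0,0,0,0],[-1,0,0,0,0],[-1,0,0,0,0],[-1,0,0,0,0],[-1,0,0,0,0],[-1,0,0,0,0]]'
```

```text
time: 25.55
ee_pos: [0.5857, 0.124, 0.1103]
orientation: [-0.0, 0.998, -0.056, 0.0]
force: [0.3, -0.9, -2.9]
finger_gap: 0.0297
time: 26.22
ee_pos: [0.5856, 0.124, 0.1093]
orientation: [-0.0, 0.998, -0.056, 0.0]
force: [0.5, -0.2, -2.0]
finger_gap: 0.0295
time: 26.88
ee_pos: [0.5856, 0.124, 0.1088]
orientation: [-0.0, 0.998, -0.056, 0.0]
force: [-0.4, 0.7, -2.0]
finger_gap: 0.0293
```

```bash
python3 -m crank '[[-1,0,0,-0.4,0],[-1,0,0,0,0],[-1,0,0,0,0],[-1,0,0,0,0],[-1,0,0,0,0],[-1,0,0,0,0],[-1,0,0,0,0],[-1,0,0,0,0]]'; python3 -m crank '[[-1,0,0,-0.4,0],[-1,0,0,0,0],[-1,0,0,0,0],[-1,0,0,0,0],[-1,0,0,0,0],[-1,0,0,0,0],[-1,0,0,0,0],[-1,0,0,0,0]]'
```

```text
time: 27.55
ee_pos: [0.5858, 0.124, 0.1086]
orientation: [-0.0, 0.998, -0.056, 0.0]
force: [-0.5, 0.4, 1.0]
finger_gap: 0.0293
time: 28.22
ee_pos: [0.5858, 0.124, 0.1086]
orientation: [-0.0, 0.998, -0.056, 0.0]
force: [-2.5, 0.1, 5.1]
finger_gap: 0.0294
```

Contact at the expected height (0.1086), with Fz up to +5 N. Release and rise.

```bash
python3 -m crank '[[-0.2,0,0,0,0],[0,0,0,0,0],[0.2,0,0,0,0],[0.4,0,0,0,0],[0.4,0,0,0,0],[0.4,0,0,0,0],[0.4,0,0,0,0],[0.4,0,0,0,0]]'; python3 -m crank '[[0.4,0,0,3,0],[0.4,0,0,8,0],[0.4,0,0,15,0],[0.4,0,0,20,0],[0.4,0,0,20,0],[0.4,0,0,25,0],[0.4,0,0,25,0],[0.4,0,0,20,0]]'; python3 -m crank '[[0.4,-15,0,20,0],[0.4,-25,-10,0,0],[0.4,-25,-25,0,0],[0.4,-25,-30,0,0],[0.4,-25,-30,0,0],[0.4,-25,-30,0,0],[0.4,-10,-30,0,0],[0.4,0,-30,0,0]]';python3 -m crank '[[0.4,0,-30,0,0],[0.4,0,-30,0,0],[0.4,0,-30,0,0],[0.4,0,-30,0,0],[0.4,0,-30,0,0],[0.4,0,-20,0,0],[0.4,0,-10,0,0],[0.4,0,0,0,0]]'
python3 look.py 16 .55 .1 .08
```

```text
time: 28.88
ee_pos: [0.5857, 0.124, 0.108]
orientation: [-0.0, 0.998, -0.056, 0.0]
force: [0.6, -0.1, 0.6]
finger_gap: 0.0597
time: 29.55
ee_pos: [0.5862, 0.124, 0.2471]
orientation: [-0.0, 0.998, -0.056, 0.001]
force: [0.6, -0.2, 0.1]
finger_gap: 0.0601
time: 30.22
ee_pos: [0.4339, -0.0618, 0.265]
orientation: [0.0, 0.998, -0.056, 0.001]
force: [1.0, -0.6, -0.3]
finger_gap: 0.0599
time: 30.88
ee_pos: [0.4355, -0.2425, 0.2645]
orientation: [0.0, 0.998, -0.057, 0.0]
force: [0.1, 0.0, 0.0]
finger_gap: 0.0597
30.8833 [ 0.43552317 -0.24246902  0.2645469 ] [ 2.29673192e-04  9.98371524e-01 -5.70455716e-02  2.24915423e-04] 0.05974988665726306 [0.0988297  0.04565478 0.01671591]
top tray 349 [577.6  77.9] [143.7 100.8] 83.44
scene tray 289 [583.2  72.6] [139.2 104.7] 84.01
```

```bash
python3 - <<'E'
from h import *
ims=[]
for n in('top','scene'):
    t=np.load(f'/tmp/{n}16.npz'); im,d=t['im'],t['d']; ims.append(im)
    for nm,b,z in (('loose',(.52,.09,.66,.17),.155),('stock',(.51,-.01,.65,.08),.155),('blue',(.52,.28,.66,.42),.15)):
        try: print(nm,end=' ');carton(n,im,d,b,z-.007,z+.008,z)
        except Exception as e: print(e)
    C=cloud(n,d)
    for nm,b,z in (('can',(.55,-.5,.72,-.3),.1),('jar',(.55,.38,.75,.55),.12)):
        m=(abs(C[...,2]-z)<.008)&(C[...,0]>b[0])&(C[...,1]>b[1])&(C[...,0]<b[2])&(C[...,1]<b[3]); print(n,nm,m.sum(),C[m].mean(0).round(3) if m.any() else '')
    m=mask(im,(0,150,80),(6,255,255))&(C[...,2]>.022)&(C[...,2]<.036)&(abs(C[...,0]-.43)<.1)&(abs(C[...,1]+.2)<.1); P=C[m]
    print('handle',m.sum(),P.mean(0).round(3), np.median(P[:,2]).round(4))
save('16f',cv2.resize(np.hstack(ims),(800,300),interpolation=cv2.INTER_AREA))
E
```

```text
loose top carton 428 [584.1 124.5] [30.2 85.6] 83.57 [583.9 124.6]
stock top carton 425 [573.   31.8] [29.9 85.7] 83.91 [572.6  31.8]
blue top carton 437 [586.4 347.6] [32.3 85.1] 85.84 [586.  347.7]
top can 497 [ 0.63  -0.403  0.1  ]
top jar 449 [0.644 0.464 0.12 ]
handle 359 [ 0.424 -0.198  0.03 ] 0.0297
loose scene carton 360 [590.5 122. ] [32.9 89.6] 83.42 [590.2 122.3]
stock scene carton 382 [578.9  28.6] [33.7 88.9] 83.77 [579.2  29.4]
blue scene carton 291 [589.7 341.4] [36.4 85.8] 85.03 [587.3 343.2]
scene can 601 [ 0.635 -0.406  0.099]
scene jar 316 [0.649 0.462 0.119]
handle 305 [ 0.432 -0.202  0.028] 0.0287
```

View pics/16.png

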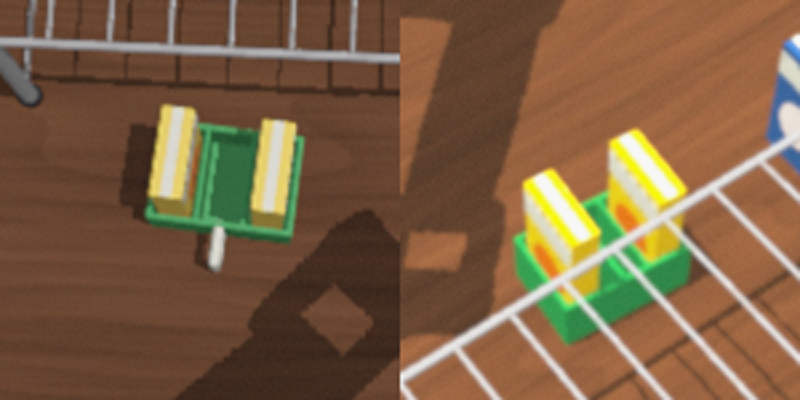

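View pics/16f.png

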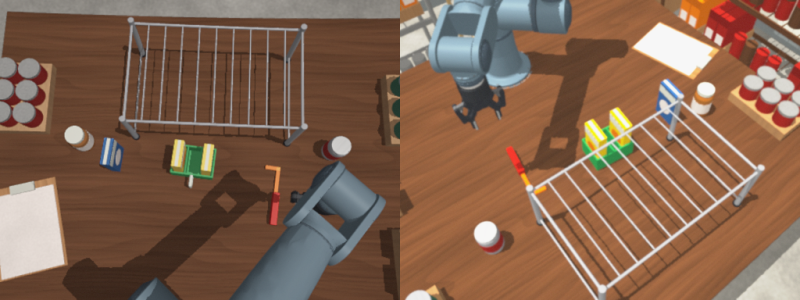

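Both yellow cartons stand upright in the outer slots, and the tray is clear of the shelf. The hook lies flat and the arm is well away, so I'm handing in.

```bash
python3 -c "
from h import *
print(order.sign_off())"
```

```text
the job is handed in; nothing more can be done
None
```

The job is done and handed in at about 31 s of the 72 s; the hand-in reports no verdict.

**What I did:**
- I gripped the hook by its handle, slid the prong in behind the white bar from the right and drew the tray out about 195 mm. The gripper never touched the tray.
- I laid the hook flat on the counter to the right.
- I lifted the loose yellow carton, lowered it into the tray's +46 slot until it touched the floor (about 5 N), then let go and moved the arm away.

**What the last checks showed:**
- **Tray:** its rearmost point is about 20–25 mm in front of the shelf's front edge.
- **Cartons in the tray:** both tops sit at about 155 mm, so both are upright on the tray floor and in line with their slots.
- **Hook:** the handle top is at about 29 mm, so it is lying flat.
- **Blue carton, can and jar:** each camera reads the can and jar where they were at the start. The top camera also puts the blue carton within 1 mm of its starting place.
- **Forces:** no reading taken at the end of a move went above about 6 N.

**Where checks disagreed:** the two cameras differ by a steady 3–8 mm. I averaged them, and before the insertion I corrected the carton by about 2 mm after comparing it with the tray in one camera. The scene camera's last tray outline was also partly hidden by the placed carton, so for the tray I relied on the top camera.

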